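# Flip the side stand down and hold the frame stub upright

### The arm

A 7-joint arm with a two-finger parallel gripper is mounted at the origin on the work surface. World frame = base frame: x ahead of the robot, y to its left, z up, the work surface at z = 0. Lengths are in mm, angles in rad, forces in N, time in s.
With the tool pointing down it reaches from about 425 to 925 mm from the base axis. Payload 6.8 kg.
Tool frame: the origin (TCP) lies at the very end of the fingers, on their centre line; the grasp point (between the pads) lies 19 mm behind it; z points along the fingers, x is the direction in which the jaws open and shut, and the axes are right-handed (so a half turn about z gives the same grasp; the last joint's range is limited). The gripper opens to 88 mm and grips with 3 to 60 N. Pads are 20 mm wide; open, the fingers measure 115 mm over their backs; the gripper's body (75 mm by 178 mm) begins 61 mm behind the grasp point.
Start: joints at [1.001, 0.477, 0.022, 1.555, -0.011, 1.109, -0.083], TCP at [300.765, -604.308, 222.664] pointing down, gripper open.
Joint ranges: [-2.96, 2.96], [-0.34, 2.1], [-1.41, 1.46], [0.24, 2.44], [-1.37, 4.51], [0.17, 1.92], [-2.96, 2.96]. Speed limits (rad/s): [2.39, 2.39, 3.14, 3.14, 3.14, 3.14, 3.14].

### API

Orientations are given as a unit quaternion [x, y, z, w].
In Python, from cell import ctrl gives the robot as it stands.
- The arm moves only by the shell command python3 -m inch 'ROWS' [OPENING] [FORCE]. ROWS is JSON, a list that holds one entry, the list of rows, each a list of 6 numbers: the shift along the world's x, y, z in cm, then the turn, a rotation vector about the world's x, y, z in degrees. In form: [[[dx, dy, dz, ax, ay, az], ...]]. A call has 1 to 10 rows; each row is the pose to reach, as a shift and turn from the pose measured when the call began; what a row does not reach only later rows make up. A row lasts 1/10 s, in which the tool goes at most 50 mm and 8.59 degrees, less where a joint would pass 70% of its speed; a pose out of reach is approached as far as the arm can. A call with a gripper value outside its range is refused whole. OPENING is the finger opening in cm, from 0 to 8.78, set as the call begins (- or left out, the last holds). The fingers move at their own pace and stop on an object; FORCE is the grip in N (left out, the last holds). Time passes only in rows, so rows that repeat a pose let the fingers close. It gives the time, the measured TCP pose, the force and the opening at its end, in the units of the state.
- ctrl.observe(): the state, without advancing time (a new reading comes with each control period).
- ctrl.capture(name): name is "scene" or "top" or "wrist"; returns (picture, depth): 384x512x3 uint8, red, green, blue; 384x512 float32, mm along the optical axis (not along the pixel's ray), 0 where there is no reading.
- ctrl.camera_model(name): a dict with "K" (3x3 intrinsics, pixels), "distortion" ([k1, k2, p1, p2, k3] as OpenCV has them; the pictures are not rectified), "position" and "rotation" of the camera in the world; the wrist camera has in their place "mount" (4x4, takes a point from camera to tool coordinates, whose origin is the TCP and whose axes are the tool frame's). Camera axes: x right, y up, looking along -z (the intrinsics and any distortion apply to the point x, -y, -z); pixel columns grow to the right and rows downward; lengths in mm; the calibration is good to about 2 mm. A picture is of the moment at which its call begins: read the wrist's pose just before it. camera_model takes no time and is no camera call.
- ctrl.finish_job(): hands the job in, once; it reports no verdict.
The state is a dict: "time_s": time; "joints": joint angles; "dq": joint speeds; "joint_efforts": joint torques, N m; "eef_pos": TCP position; "ee_rot": TCP orientation; "force": force on the tool from outside, world axes, zero at the start; "ft_torque": the same for the moment, N m; "finger_gap": finger opening in mm.
Only numpy, scipy, OpenCV 4.12 (cv2) and the standard library are available. Lean on these libraries where they do the work, as an engineer would, in place of code of your own. Each camera call takes 0.05 s, during which the arm holds its last target.

### The job

On the bench a red frame stub with a wheel hub leans on the rubber pad of its rest with its yellow side stand folded back. First flip the side stand down past its spring's over-centre point so that it snaps fully down, then grip the black top bar, bring the frame upright and finish still holding it upright by the bar, because it tips over if let go. Leave the other things on the bench where they are.

Things in the scene. Friction and masses are not known exactly. Their poses are not given: they have to be found in the camera images.
- shoe: Dark steel pivot shoe fixed to the bench, plate 260 (x) x 130 (y) x 10 mm; origin under its centre, on the bench. The frame stands along the shoe's x axis and rolls sideways about a line parallel to it, 30 mm straight above the origin. The side stand is on the +y side; the rest post, 125 mm tall, is on the -y side at x = +50 mm, y = -37 to -65 mm.
- frame (a joint): Roll of the red frame, rad: 0 upright, positive leans to the shoe's -y side (right-handed about its +x axis); 0.28 resting on the rubber pad, as at the start; -0.15 leaning on the stand. It weighs 0.6 to 1.3 kg, swings almost freely and falls back to the pad if let go. Over about 2 N down on the stand side may roll it. Hub: 92 mm round, 55 mm to -x, top 124 mm above the roll axis.
- top_bar: Black round bar, 22 mm in diameter, 110 mm long, between thin blue collars 25 mm in diameter, along its own x (parallel to the shoe's x), at the top of the frame, 200 mm above the roll axis; leans with the frame, z up the frame. Origin at its middle, at x = +50 mm of the shoe. A red post, 24 mm along x and 22 mm across, runs down from its middle; otherwise free all round.
- stand_pivot (a point): Pivot centre of the side stand, on the frame: x = +30 mm of the shoe, 80 mm to the +y side of the frame's mid-plane and 110 mm above the roll axis (measured along the leaning frame). It turns about the line across the frame. Its spring link hangs inboard of it on a steel pin that sticks 54 mm out of the post, 30 mm to +x and 27 mm above the pivot.
- stand_foot (a point): Centre of the black rubber foot (12 x 26 x 26 mm) at the end of the yellow side stand, 118 mm from the pivot. The arm is a round bar 12 mm in diameter. Folded, it points to the shoe's -x side and about 7 degrees above the frame's level; pushed from above it swings down in the plane alongside the frame to hang beneath the pivot.
- stand (a joint): Swing of the side stand, rad: 0 folded back, 1.8 fully down at its stop (arm then 6 degrees past straight down, towards +x). An over-centre spring pulls it back to 0 below about 0.5 and snaps it down to 1.8 beyond about 0.8; swinging it needs about 1 N on the arm half-way to the foot.
- bolt_tin: Open blue tin of bolts, 84 mm in diameter, 95 mm tall (bolts to 125 mm), loose; origin at the middle of its underside. To be left alone.
- water_bottle: Clear water bottle with blue cap, 64 mm in diameter, 200 mm tall, loose; origin at the middle of its underside. To be left alone.
- cell_module: White battery holder with green round cells, 136 x 52 x 75 mm, loose; origin at the middle of its underside. To be left alone.
- mug: Blue mug, 80 mm in diameter, 95 mm tall, loose; origin at the middle of its underside. To be left alone.
- wrench: Steel wrench, 170 mm long, lying flat along its x axis, loose. To be left alone.
- marker: Green marker pen, 14 mm in diameter, about 120 mm long, lying along its x axis, loose. To be left alone.
- screw_bin: Blue divided parts bin, 110 x 80 x 45 mm, loose; origin at the middle of its underside. To be left alone.

How it is judged (in metres and radians):
On the way, in this order (a step that is already met when the one before it is completed fails the run):
1. the side stand is flipped fully down (value of joint stand above 1.65 rad), for 0.3 s.
2. the frame is brought upright, held by the top bar, with the stand still down (value of joint frame between -0.06 and 0.06 rad and value of joint stand above 1.65 rad and contact force between the fingers and top_bar above 1 N), for 0.3 s.
At the end, for the whole second after the job is handed in: The frame is upright within 0.06 rad (3.4 degrees) and still (under 0.1 rad/s), gripped by the top bar with more than 1 N, and the side stand is fully down (above 1.65 rad) (all of step 2 and velocity of joint frame between -0.1 and 0.1 rad/s); the arm keeps its last pose, push and grip.
It fails at once if a bystander (tin, bottle, battery holder, mug, wrench, marker or bin) is moved more than 30 mm (distance of any of bolt_tin, water_bottle, cell_module, mug, wrench, marker, screw_bin from where it was at the start of the episode above 0.03 m).
It also fails if it takes over 48 s, if anything falls off the work surface, if the arm or the gripper's body presses on something with over 40 N, if the wrist force passes 120 N, or if a joint passes its speed limit or range.

## Working session

There is one attempt and no reset: what is moved stays moved. The work goes in short steps, Python scripts to look and compute and a shell command to move; the robot and the scene stay as the last step left them, time stands still between calls to the robot, and variables do not carry over. Pictures are saved under pics/ and viewed, and the job is handed in when it is done.

```bash
ls; mkdir -p pics
python3 - <<'E'
from cell import ctrl
import cv2
print(ctrl.observe())
for n in ["scene","top","wrist"]:
    p,d=ctrl.capture(n); m=ctrl.camera_model(n)
    cv2.imwrite(f"pics/{n}0.png",p[:,:,::-1]); 
    import numpy as np; np.save(f"pics/{n}0.npy",d)
    print(n,{k:np.round(v,4).tolist() if not isinstance(v,str) else v for k,v in m.items()})
E
```

```text
pics
{'time_s': 0.0, 'joints': array([ 1.00087825,  0.47779231,  0.02231742,  1.55647286, -0.01147479,
        1.10929346, -0.08314409]), 'dq': array([ 0.0014104 , -0.00115881,  0.00114974,  0.00160316, -0.00011388,
        0.0010728 , -0.00048735]), 'joint_efforts': array([ 3.29028389e-04, -5.82851136e+01,  1.53492674e+00, -2.72600251e+01,
       -5.42764622e-02,  1.70203642e-02,  1.83203410e-04]), 'eef_pos': array([ 300.47932069, -603.74136027,  221.67748727]), 'ee_rot': array([ 8.50171374e-01, -5.26505261e-01, -8.17976221e-04, -4.18890489e-04]), 'force': array([1.10331938, 0.80909168, 0.10107936]), 'ft_torque': array([ 0.00809384, -0.04480413,  0.02584582]), 'finger_gap': 87.53624571173744}
scene {'K': [[379.3329, 0.0, 257.2103], [0.0, 379.3329, 191.1523], [0.0, 0.0, 1.0]], 'distortion': [-0.0281, 0.0, 0.0, 0.0, 0.0], 'position': [1031.2134, 557.3854, 1234.3352], 'rotation': [0.1074, 0.2804, 0.8945, 0.3313]}
top {'K': [[428.4086, 0.0, 261.1164], [0.0, 428.4086, 188.7306], [0.0, 0.0, 1.0]], 'distortion': [0.0153, 0.0, 0.0, 0.0, 0.0], 'position': [299.9171, -10.3944, 1258.2633], 'rotation': [0.0613, -0.0737, -0.7003, 0.7074]}
wrist {'K': [[274.1495, 0.0, 254.8125], [0.0, 274.1495, 193.9671], [0.0, 0.0, 1.0]], 'distortion': [-0.0289, 0.0, 0.0, 0.0, 0.0], 'mount': [[1.0, -0.0001, 0.0002, 0.4445], [-0.0001, -0.9609, -0.2769, -75.5419], [0.0002, 0.2769, -0.9609, -162.6044], [0.0, 0.0, 0.0, 1.0]]}
```

View pics/scene0.png

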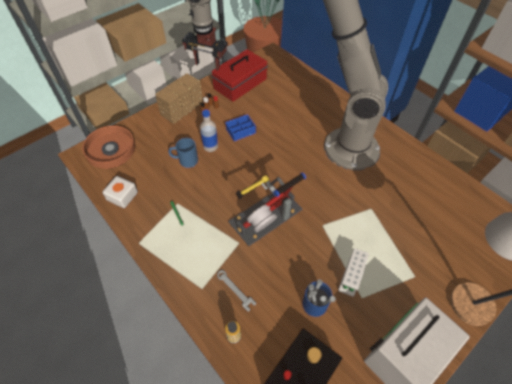

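View pics/top0.png

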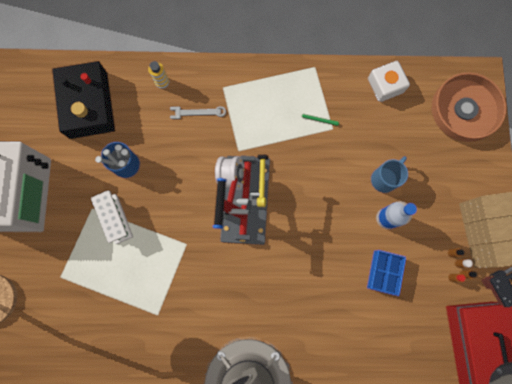

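View pics/wrist0.png

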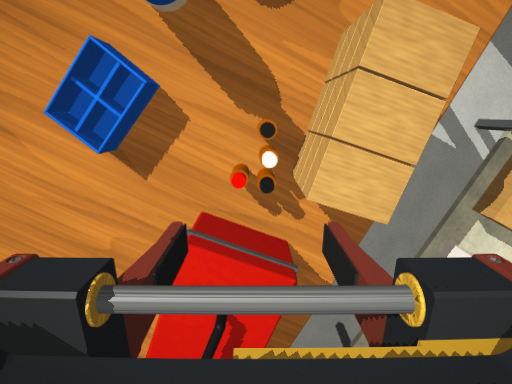

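```bash
cat > h.py <<'E'
import numpy as np, cv2
from scipy.spatial.transform import Rotation as R
from cell import ctrl
def cam(n,obs=None):
    m=ctrl.camera_model(n); K=np.array(m["K"]); D=np.array(m["distortion"])
    if n=="wrist":
        T=np.eye(4);T[:3,:3]=R.from_quat(obs["ee_rot"]).as_matrix();T[:3,3]=obs["eef_pos"];T=T@np.array(m["mount"])
        return K,D,T[:3,:3],T[:3,3]
    r=np.array(m["rotation"]); Rm=R.from_quat(r).as_matrix() if r.size==4 else r
    return K,D,Rm,np.array(m["position"])
def rays(c,px):
    K,D,Rm,p=c
    u=cv2.undistortPoints(np.array(px,float).reshape(-1,1,2),K,D).reshape(-1,2)
    return np.c_[u[:,0],-u[:,1],-np.ones(len(u))]@Rm.T   # times depth
def pts(c,px,d): return c[3]+rays(c,px)*np.array(d).reshape(-1,1)
def onplane(c,px,z):
    r=rays(c,px); return c[3]+r*((z-c[3][2])/r[:,2])[:,None]
def proj(c,P):
    K,D,Rm,p=c
    q=(np.atleast_2d(P)-p)@Rm; q=q*[1,-1,-1]
    return cv2.projectPoints(q,np.zeros(3),np.zeros(3),K,D)[0].reshape(-1,2)
E
python3 - <<'E'
import cv2,numpy as np
i=cv2.imread("pics/top0.png"); c=i[140:255,195:295]; cv2.imwrite("pics/top0z.png",cv2.resize(c,(500,575),interpolation=cv2.INTER_CUBIC))
i=cv2.imread("pics/scene0.png"); c=i[150:250,215:315]; cv2.imwrite("pics/scene0z.png",cv2.resize(c,(600,600),interpolation=cv2.INTER_CUBIC))
E
```

```text
(no output)
```

View pics/top0z.png

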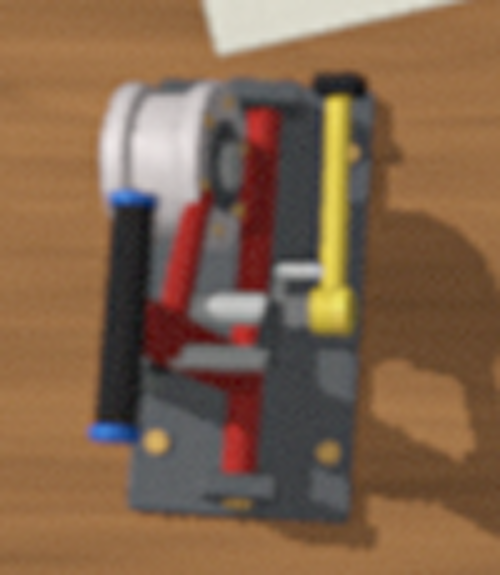

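View pics/scene0z.png

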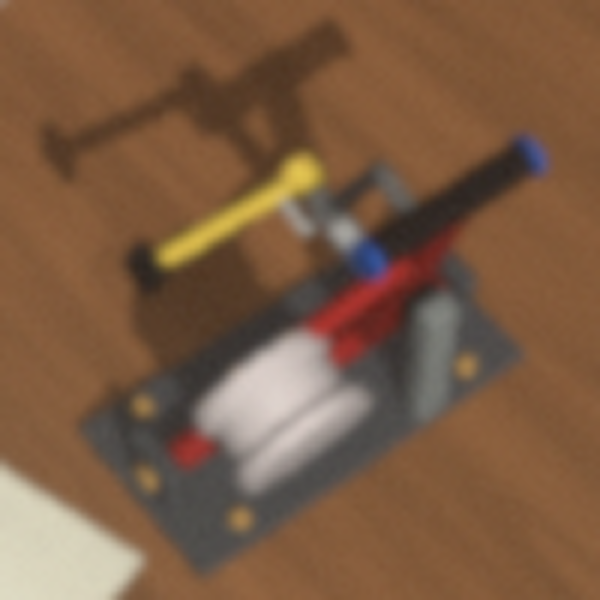

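```bash
cat > fit.py <<'E'
from h import *
def S2W(x,y,yaw,P):  # shoe->world
    c,s=np.cos(yaw),np.sin(yaw); P=np.atleast_2d(P)
    return np.c_[x+c*P[:,0]-s*P[:,1], y+s*P[:,0]+c*P[:,1], P[:,2]]
def F(x,y,z,roll): # frame point (y across, z above axis)->shoe
    c,s=np.cos(roll),np.sin(roll); return [x, c*y-s*z, s*y+c*z+30]
E
python3 - <<'E'
from fit import *
from scipy.optimize import least_squares
t=lambda p:(np.array(p)/5+[195,140]-0.4); s=lambda p:(np.array(p)/6+[215,150]-0.4)
T=cam("top");S=cam("scene"); r=.28
# roll positive leans to -y: z-axis up -> y=-sin*z. ok
obs=[("T",t((130,508)),[130,-65,10]),("T",t((350,520)),[130,65,10]),("T",t((372,85)),[-130,65,10]),
("S",s((85,425)),[-130,65,10]),("S",s((205,575)),[-130,-65,10]),("S",s((520,350)),[130,-65,10]),
("T",t((132,197)),F(-5,0,200,r)),("T",t((113,432)),F(105,0,200,r)),("S",s((533,155)),F(105,0,200,r)),("S",s((375,258)),F(-5,0,200,r)),
("T",t((332,310)),F(30,80,110,r)),("T",t((340,84)),F(30-117,80,110+14.4,r)),
("S",s((300,172)),F(30,80,110,r)),("S",s((147,265)),F(30-117,80,110+14.4,r))]
def res(v):
    return np.concatenate([ (proj(T if a=="T" else S,S2W(*v,P))[0]-p) for a,p,P in obs])
b=min((least_squares(res,[x0,0,y],x_scale=[100,100,1]) for x0 in(300,500) for y in (3.1,)),key=lambda q:q.cost)
print(b.x,np.round(b.fun.reshape(-1,2),1).tolist())
for n,P in dict(pivot=F(30,80,110,r),foot=F(-87,80,124.4,r),bar=F(50,0,200,r),bar0=F(50,0,200,0),barm=F(50,0,200,.14)).items(): print(n,S2W(*b.x,P).round(1))
# depth check
for n,c,px in (("top",T,t((122,310))),("top",T,t((332,240)))):
    d=np.load(f"pics/{n}0.npy"); print(pts(c,[px],[d[int(px[1]+.5),int(px[0]+.5)]]).round(1))
d=np.load("pics/top0.npy")
import cv2
E
```

```text
[511.90295758  15.77373518   3.09456935] [[-0.8, 0.2], [0.0, 0.3], [0.3, 0.6], [-1.1, 0.3], [-0.0, 0.1], [1.5, -0.1], [0.2, 1.7], [0.7, -0.9], [-1.5, 0.4], [-0.4, -0.2], [0.1, -0.3], [-0.4, -0.0], [0.5, 0.8], [-0.1, 0.6]]
pivot [[479.8 -29.3 157.8]]
foot [[596.8 -30.8 171.7]]
bar [[464.6  73.3 222.2]]
bar0 [[462.   18.1 230. ]]
barm [[463.3  46.  228. ]]
[[465.4  73.9 233.8]]
[[514.  -28.5 168.1]]
```

```bash
python3 -m inch '[[[0,0,3,0,0,0],[0,0,6,0,0,0],[1,2,8,0,0,-2],[2.6,5.5,9,0,0,-5],[4.5,10,9,0,0,-9],[6.5,14,9,0,0,-12],[8.3,18,9,0,0,-16],[10.2,22,9,0,0,-20],[12,26,9,0,0,-24],[14,30,9,0,0,-29]]]' 0 20
python3 -m inch '[[[1.9,4,0,0,0,0],[3.8,8,0,0,0,0],[5.6,12,0,0,0,0],[7.5,16,0,0,0,0],[9.4,20,0,0,0,0],[11,24,0,0,0,0],[12.3,26.7,0,0,0,0],[12.3,26.7,0,0,0,0],[12.3,26.7,0,0,0,0]]]'
```

```text
time_s: 1.15
eef_pos: [440.6, -302.2, 311.8]
ee_rot: [-0.69, 0.724, 0.001, 0.0]
force: [0.8, -1.4, -0.0]
finger_gap: 11.2
time_s: 2.05
eef_pos: [563.5, -35.0, 311.4]
ee_rot: [-0.69, 0.723, 0.001, -0.0]
force: [0.1, 0.0, 0.6]
finger_gap: 0.2
```

Run:
```python
from fit import *
o=ctrl.observe(); p,d=ctrl.capture("wrist"); W=cam("wrist",o); v=(511.9,15.8,3.0946); r=.28
im=p[:,:,::-1].copy()
for P in (F(30,80,110,r),F(-87,80,124.4,r),F(-5,0,200,r),F(105,0,200,r)):
    q=proj(W,S2W(*v,P))[0]; print(q.round(1)); cv2.circle(im,tuple(int(a) for a in q),4,(255,0,255),1)
cv2.imwrite("pics/w1.png",im)
```

```text
[253.1 245.6]
[249.2 155.1]
[152.2 243.1]
[162.9 331.2]
```

View pics/w1.png

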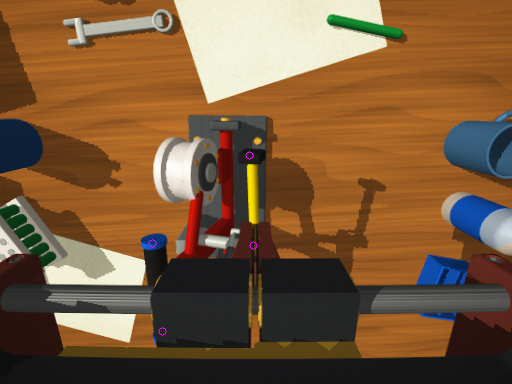

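The overlay agrees: the foot shows at (252,156) against a predicted (249,155), and the bar end at (153,240) against (152,243). Descending onto the arm.

```bash
python3 -m inch '[[[0,0,-3,0,0,0],[0,0,-6,0,0,0],[0,0,-9,0,0,0],[0,0,-11,0,0,0],[0,-0.1,-12.5,0,0,0],[0,-0.1,-13,0,0,0],[0,-0.1,-13.5,0,0,0],[0,-0.2,-14,0,0,0],[0,-0.2,-14.4,0,0,0]]]'
```

```text
time_s: 3.0
eef_pos: [563.8, -39.0, 168.0]
ee_rot: [-0.689, 0.724, -0.0, 0.0]
force: [0.1, -0.1, 0.7]
finger_gap: 0.6
```

```bash
python3 -m inch '[[[0,-0.2,-1,0,0,0],[-0.1,-0.4,-2.2,0,0,0],[-0.2,-0.6,-3.3,0,0,0],[-0.6,-0.8,-4.3,0,0,0],[-1.1,-1.1,-5.4,0,0,0],[-1.1,-1.1,-5.4,0,0,0]]]'
python3 - <<'E'
from h import *
p,d=ctrl.capture("wrist"); cv2.imwrite("pics/w2.png",p[:,:,::-1])
p,d=ctrl.capture("scene"); cv2.imwrite("pics/s2.png",cv2.resize(p[140:250,215:325,::-1],(550,550)))
E
```

```text
time_s: 3.6
eef_pos: [550.5, -50.6, 112.0]
ee_rot: [-0.689, 0.725, 0.001, -0.001]
force: [0.0, 1.2, -0.4]
finger_gap: 0.5
```

View pics/w2.png

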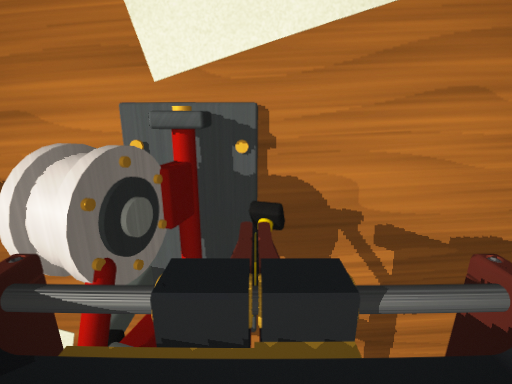

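View pics/s2.png

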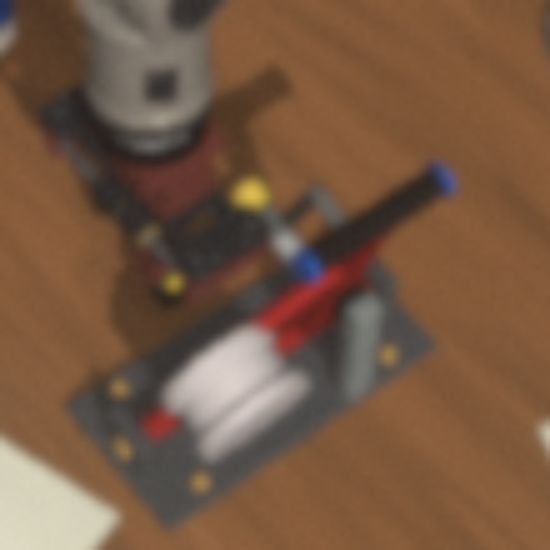

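The stand is part-way down (foot at (267,215) in the wrist view) and the frame has not moved. Continuing past over-centre.

```bash
python3 -m inch '[[[-0.5,-0.3,-0.8,0,0,0],[-1,-0.5,-1.5,0,0,0],[-1.7,-0.6,-2.1,0,0,0],[-2.4,-0.8,-2.6,0,0,0],[-2.4,-0.8,-2.6,0,0,0],[-2.4,-0.8,-2.6,0,0,0],[-2.4,-0.8,-2.6,0,0,0]]]'
python3 - <<'E'
from h import *
p,d=ctrl.capture("wrist"); cv2.imwrite("pics/w3.png",p[:,:,::-1])
p,d=ctrl.capture("scene"); cv2.imwrite("pics/s3.png",cv2.resize(p[140:250,215:325,::-1],(550,550)))
E
```

```text
time_s: 4.4
eef_pos: [529.1, -57.9, 88.1]
ee_rot: [-0.689, 0.724, -0.0, 0.0]
force: [0.2, -0.2, 0.2]
finger_gap: 0.4
```

View pics/w3.png

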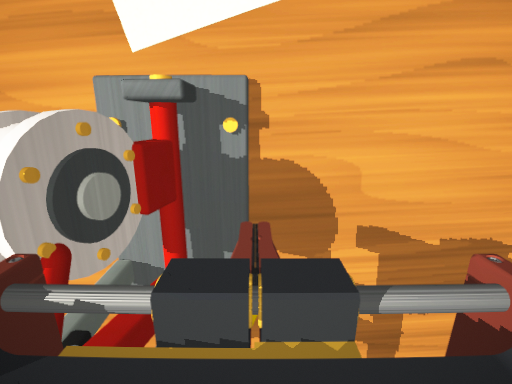

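View pics/s3.png

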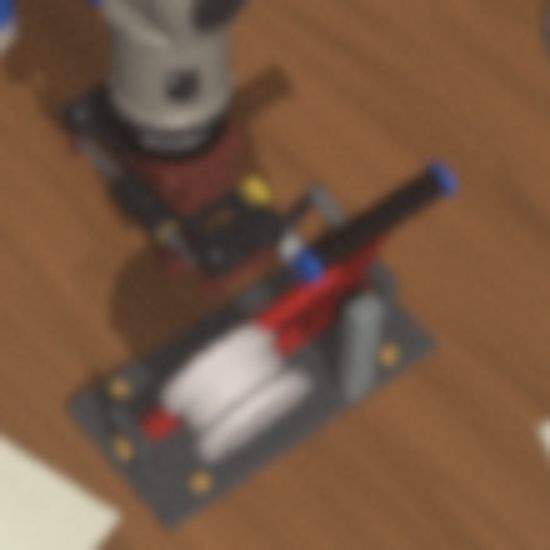

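The foot is gone from view, so it has probably snapped down. Backing out and up to check.

```bash
python3 -m inch '[[[1,0.3,1,0,0,0],[2,0.6,2.5,0,0,0],[3,0.8,5,0,0,0],[3.5,0.8,9,0,0,0],[3.5,0.8,13,0,0,0],[3.5,0.8,17,0,0,0],[4,1,21,0,0,0],[6,2,24,0,0,0],[6,2,24,0,0,0]]]'
python3 - <<'E'
from h import *
o=ctrl.observe(); print(o["eef_pos"])
p,d=ctrl.capture("wrist"); cv2.imwrite("pics/w4.png",p[:,:,::-1])
p,d=ctrl.capture("scene"); cv2.imwrite("pics/s4.png",cv2.resize(p[140:250,215:325,::-1],(550,550)))
E
```

```text
time_s: 5.4
eef_pos: [592.9, -36.0, 333.2]
ee_rot: [-0.69, 0.724, -0.003, 0.004]
force: [0.1, 0.2, -0.3]
finger_gap: 0.3
[592.86880992 -35.9526341  333.21057847]
```

View pics/w4.png

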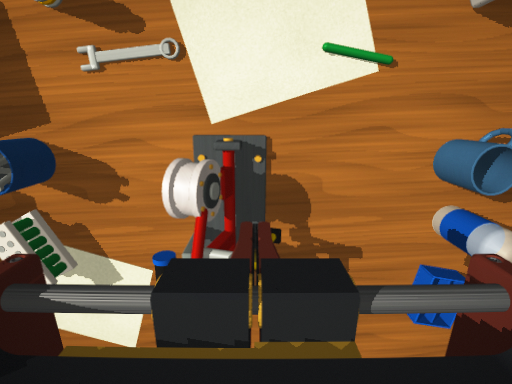

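View pics/s4.png

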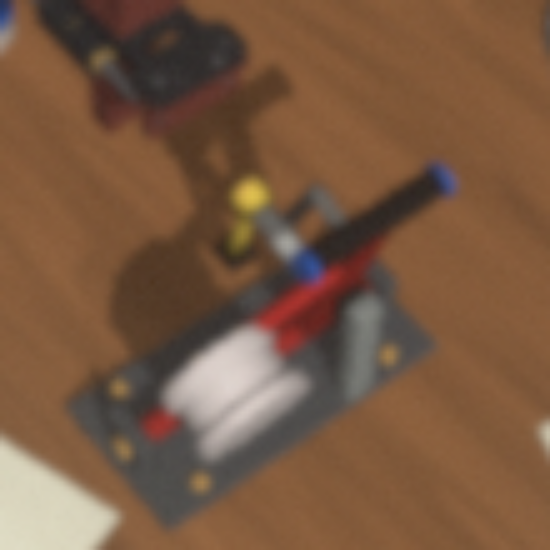

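Run:
```python
from fit import *
v=(511.9,15.8,3.0946); r=.28
o=ctrl.observe()
for a in (1.4,1.6,1.8):
    t=np.radians(173)+a; P=S2W(*v,F(30+118*np.cos(t),80,110+118*np.sin(t),r)); print(a,P.round(),(proj(cam("scene"),P)[0]-[215,140])*5,proj(cam("wrist",o),P)[0])
# grasp poses at shoe x=20, tool aligned with frame at lean L
x=S2W(*v,[[1,0,0]])-S2W(*v,[[0,0,0]]); 
for L in(.28,.2,.1,0):
    G=S2W(*v,F(20,0,200,L)); T=S2W(*v,F(20,0,181,L)); A=S2W(*v,F(20,0,240,L)); print(L,"TCP",T.round(1),"appr",A.round(1))
print(x, "tilt rotvec deg",(x*np.degrees(.28)).round(2))
```

```text
1.4 [[512. -62.  49.]] [186.05818051 277.462088  ] [271.23941122 207.8597664 ]
1.6 [[489. -62.  45.]] [209.09448642 264.23710659] [271.61634343 219.63551686]
1.8 [[466. -61.  45.]] [233.32431543 248.66886707] [271.38697981 232.15695703]
0.28 TCP [[494.3  66.7 204. ]] appr [[495.   83.  260.7]]
0.2 TCP [[493.6  52.7 207.4]] appr [[494.2  64.4 265.2]]
0.1 TCP [[492.8  34.8 210.1]] appr [[493.   40.7 268.8]]
0 TCP [[491.9  16.7 211. ]] appr [[491.9  16.7 270. ]]
[[-0.99889605  0.04697536  0.        ]] tilt rotvec deg [[-16.03   0.75   0.  ]]
```

The foot sits at (237,252) in the scene zoom and (276,236) in the wrist view. Predicted for 1.8 rad: (233,249) and (271,232), so the stand is fully down. Moving above the bar, tilted along the frame.

```bash
python3 -m inch '[[[-2,2.6,-0.6,-3,0,0],[-4,5.2,-1.2,-6,0.2,0],[-6,7.8,-1.8,-9,0.4,0],[-8,10.4,-2.5,-12,0.6,0],[-9.7,12.8,-3.3,-16,0.7,0],[-9.7,12.8,-3.3,-16,0.7,0],[-9.7,12.8,-3.3,-16,0.7,0]]]' 7 20
python3 - <<'E'
from fit import *
v=(511.9,15.8,3.0946); r=.28
o=ctrl.observe(); Rm=R.from_quat(o["ee_rot"]).as_matrix(); print(o["joints"].round(2),Rm.round(3))
p,d=ctrl.capture("wrist"); W=cam("wrist",o); im=p[:,:,::-1].copy()
for P in (F(-5,0,200,r),F(105,0,200,r)):
    q=proj(W,S2W(*v,P))[0]; cv2.circle(im,tuple(int(a) for a in q),4,(255,0,255),1); print(q)
cv2.imwrite("pics/w5.png",im)
u=R.from_rotvec([-0.28*.9989,.28*.047,0]).as_matrix()[:,2]
T=S2W(*v,F(20,0,181,r))[0]; print("delta cm",(T-o["eef_pos"])/10, "up",u)
E
```

```text
time_s: 6.2
eef_pos: [491.1, 90.6, 293.8]
ee_rot: [-0.684, 0.716, -0.096, -0.101]
force: [0.1, -0.7, -0.3]
finger_gap: 53.2
[-0.16  0.21 -0.37  1.81  0.32  1.3  -2.25] [[-0.044 -0.999 -0.013]
 [-0.96   0.046 -0.276]
 [ 0.277  0.    -0.961]]
[251.7521582  170.27387703]
[251.98385169 279.87152325]
delta cm [ 0.31772863 -2.38822279 -8.98041745] up [0.01298871 0.27605162 0.96105504]
```

View pics/w5.png

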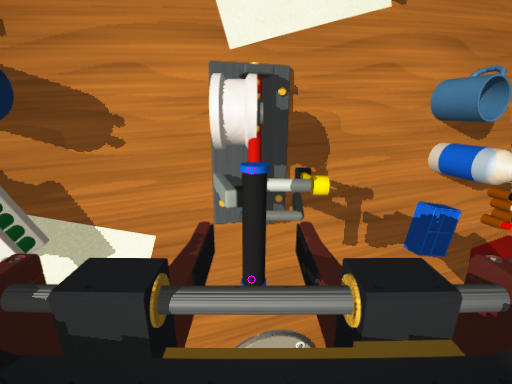

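The bar is centred between the fingers (columns 244–267, gripper centre ~255). Descending along the tilted axis.

```bash
python3 -m inch '[[[0.1,-0.5,-2,0,0,0],[0.2,-1.1,-4,0,0,0],[0.3,-1.6,-6,0,0,0],[0.3,-2,-7.5,0,0,0],[0.3,-2.3,-8.5,0,0,0],[0.3,-2.4,-9,0,0,0],[0.3,-2.4,-9,0,0,0],[0.3,-2.4,-9,0,0,0]]]' 7 20
python3 - <<'E'
from h import *
o=ctrl.observe();print(o["eef_pos"],o["force"],o["finger_gap"])
p,d=ctrl.capture("wrist"); cv2.imwrite("pics/w6.png",p[:,:,::-1])
E
```

```text
time_s: 7.05
eef_pos: [495.3, 65.4, 204.8]
ee_rot: [-0.683, 0.717, -0.097, -0.1]
force: [-0.2, -0.7, 0.2]
finger_gap: 70.0
[495.26037774  65.41484285 204.78007863] [-0.1773319  -0.74952255  0.18462289] 70.03728577200921
```

View pics/w6.png

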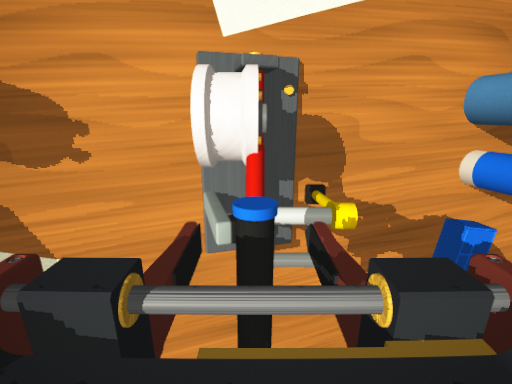

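```bash
python3 -m inch '[[[0,0,0,0,0,0],[0,0,0,0,0,0],[0,0,0,0,0,0],[0,0,0,0,0,0],[0,0,0,0,0,0],[0,0,0,0,0,0],[0,0,0,0,0,0],[0,0,0,0,0,0]]]' 0 25
```

```text
time_s: 7.9
eef_pos: [495.3, 65.6, 204.9]
ee_rot: [-0.683, 0.717, -0.097, -0.1]
force: [0.7, 0.7, -0.0]
finger_gap: 21.4
```

```bash
python3 -m inch '[[[0,-0.35,0.09,1.1,0,0],[0,-0.7,0.18,2.3,-0.1,0],[0,-1.05,0.26,3.4,-0.2,0],[-0.1,-1.41,0.34,4.6,-0.2,0],[-0.1,-1.77,0.41,5.7,-0.3,0],[-0.1,-2.12,0.47,6.9,-0.3,0],[-0.1,-2.48,0.52,8,-0.4,0],[-0.1,-2.84,0.57,9.2,-0.4,0],[-0.1,-2.84,0.57,9.2,-0.4,0]]]'
python3 - <<'E'
from h import *
o=ctrl.observe();print(o["eef_pos"],o["force"],o["ft_torque"],o["finger_gap"])
p,d=ctrl.capture("scene"); cv2.imwrite("pics/s7.png",cv2.resize(p[140:250,215:325,::-1],(550,550)))
E
```

```text
time_s: 8.8
eef_pos: [493.7, 35.9, 210.8]
ee_rot: [-0.687, 0.724, -0.041, -0.043]
force: [-4.7, 2.4, 3.0]
finger_gap: 21.8
[493.70962074  35.90473308 210.81748201] [-4.65612997  2.39395375  3.01494474] [ 0.50463828  0.92376321 -0.11573601] 21.788826535764397
```

View pics/s7.png

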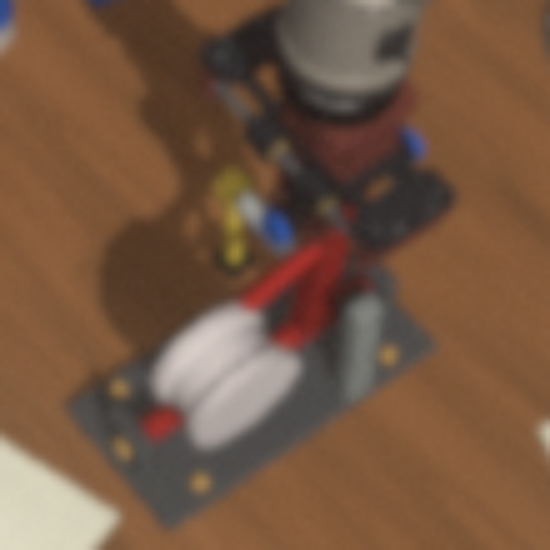

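```bash
python3 -m inch '[[[0,-0.35,0.04,1.2,0,0],[0,-0.7,0.07,2.4,-0.1,0],[0,-1.05,0.1,3.6,-0.2,0],[-0.1,-1.4,0.12,4.9,-0.2,0],[-0.1,-1.7,0.12,5.9,-0.3,0],[-0.1,-1.95,0.12,6.8,-0.3,0],[-0.1,-1.95,0.12,6.8,-0.3,0],[-0.1,-1.95,0.12,6.8,-0.3,0],[-0.1,-1.95,0.12,6.8,-0.3,0],[-0.1,-1.95,0.12,6.8,-0.3,0]]]'
python3 - <<'E'
from fit import *
o=ctrl.observe();print(o["eef_pos"],o["ee_rot"],o["force"],o["finger_gap"],o["dq"].round(3))
v=(511.9,15.8,3.0946)
for L in (-.05,0,.05): print(L,S2W(*v,F(20,0,181,L)))
for n in ("scene","top","wrist"):
    p,d=ctrl.capture(n); c=cam(n,o); im=p[:,:,::-1].copy()
    for L in (-.1,0,.1):
        for P in (F(-5,0,200,L),F(105,0,200,L),F(-55,0,124,L)):
            q=proj(c,S2W(*v,P))[0]; 
            if n!="wrist" : print(n,L,q.round(1))
    cv2.imwrite(f"pics/{n}8.png",im if n=="wrist" else cv2.resize(im[140:250,215:325] if n=="scene" else im[135:255,195:295],(550,550) if n=="scene" else (500,600)))
E
```

```text
time_s: 9.85
eef_pos: [492.6, 17.3, 211.9]
ee_rot: [-0.689, 0.724, 0.0, -0.0]
force: [-2.9, -0.9, 4.6]
finger_gap: 21.4
[492.64643082  17.31318429 211.93737708] [-6.89292771e-01  7.24482824e-01  3.39470190e-05 -3.35573895e-04] [-2.9089149  -0.9104068   4.61169104] 21.431214018168614 [ 0.001  0.001  0.001  0.    -0.003 -0.001  0.002]
-0.05 [[491.49712914   7.70326416 210.77379713]]
0 [[491.92207903  16.7395072  211.        ]]
0.05 [[492.34702892  25.77575023 210.77379713]]
scene -0.1 [262.4 176.5]
scene -0.1 [287.5 160.8]
scene -0.1 [252.  198.3]
scene 0 [266.1 180.1]
scene 0 [291.3 164.2]
scene 0 [254.2 200.6]
scene 0.1 [269.9 184.2]
scene 0.1 [295.2 168. ]
scene 0.1 [256.4 203.1]
top -0.1 [251.6 181.9]
top -0.1 [248.9 226.6]
top -0.1 [250.  169.2]
top 0 [243.5 181.4]
top 0 [240.6 226.1]
top 0 [245.3 168.9]
top 0.1 [235.4 181. ]
top 0.1 [232.3 225.7]
top 0.1 [240.7 168.6]
```

View pics/scene8.png

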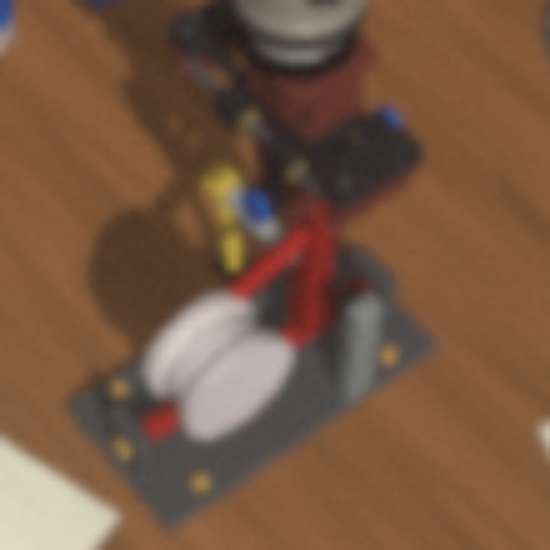

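View pics/top8.png

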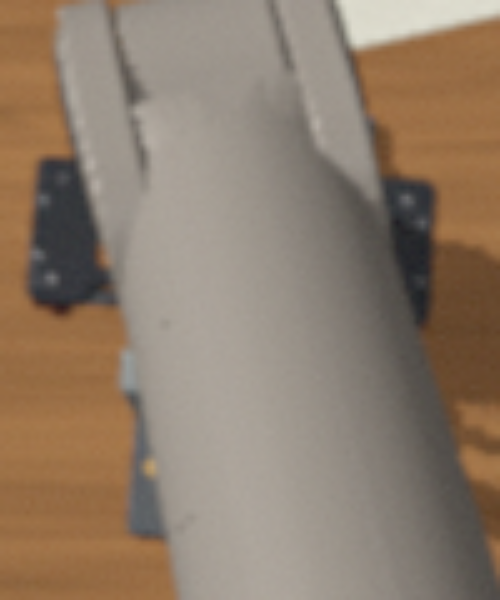

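View pics/wrist8.png

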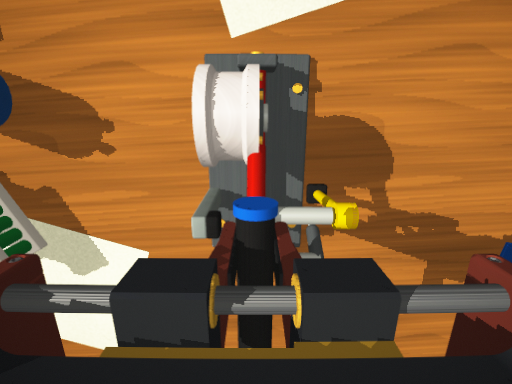

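The near collar is at (266.4,180.6), against (266.1,180.1) predicted for upright. The stand is still down and the grip holds (21.4 mm gap on the 22 mm bar). Holding briefly, then handing in.

```bash
python3 -m inch '[[[0,0,0,0,0,0],[0,0,0,0,0,0],[0,0,0,0,0,0],[0,0,0,0,0,0],[0,0,0,0,0,0],[0,0,0,0,0,0]]]'
python3 -c "
from cell import ctrl
print(ctrl.finish_job())"
```

```text
time_s: 10.6
eef_pos: [492.7, 17.2, 212.0]
ee_rot: [-0.689, 0.725, 0.0, -0.0]
force: [-3.5, -0.3, 3.8]
finger_gap: 21.6
the job is handed in; nothing more can be done
None
```

I flipped the side stand down with the closed fingers, gripped the black top bar at 25 N, brought the frame upright and handed the job in at 10.6 s, still holding it. No verdict was reported.

- **Frame:** about 0 rad. The near collar was within about 0.5 px of where it should be upright, and the gripper was within about 1 mm in y, worth about 0.01 rad of roll. The far collar was about 2.4 px off; it had a similar 1.5 px error in the first fit.
- **Stand:** fully down. After the flip the foot was about 1 px (scene view) and 6 px (wrist view) from its place at 1.8 rad. With the frame upright, the stand still looked down in both views.
- **Grip:** the finger gap was 21.6 mm on the 22 mm bar and the arm was still, with about 5 N at the wrist. I did not measure the finger contact force directly.
- **Bystanders:** the planned path kept clear of them, and none looked disturbed in the pictures. I did not measure their final positions, and at the end the arm blocked much of the top view.

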